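# Click the retractable marker out on the bench top

### The job

I am about to label the vials: take the retractable marker, the one with a push button on its end, from the sloping marker rest and click its nib out by pushing the end button against the bench top until it latches, firmly but without ramming it and without pressing the button with the fingers. Then lay it back in its own groove, slid down onto the stops with the nib end up, and leave the other markers and everything else as they are.

Things in the scene. Friction and masses are not known exactly. Their poses are not given: they have to be found in the camera images.
- rest: Fixed aluminium marker rest: a 115 x 190 mm foot flat on the bench (the origin is the centre of its underside), carrying a slope with three parallel open V grooves, one marker in each. At yaw 0 the slope rises along +x, away from the robot.
- cradle: The slope of the rest. x runs 45 degrees up the grooves, y across them, z squarely out of the slope; the origin is 40 mm above the bench. The grooves' marker axes lie at z = 0 and y = -60, 0, +60 mm. Grooves run from x = 0 to 72 mm; their V walls end 2 mm below the axis, 12 mm to each side. At x = 0 two stops carry the barrel's lower edge; the 15 mm gap between them leaves the button free.
- marker_mid (a point): Middle of the retractable marker's barrel (loose, about 45 g): white, round, 18 mm diameter, 120 mm long, then a 12 mm cone at the nib end; steel clip on the 50 mm next to the button. x points from button to nib. It starts in any of the three grooves, nib end up, barrel on the stops (x = 60 mm in the cradle's frame). The other two markers have a black cap and no button.
- marker_grip (a point): On the marker's axis, in its black ribbed grip zone (18 to 19 mm diameter, 34 mm long), 37 mm from the barrel's middle towards the nib. In the rest it stands free beyond the upper end of the groove and can be gripped from straight above, fingers closing across the marker.
- plunger: The marker's button, refill and nib: one part sliding in the barrel. Origin: centre of the button's flat end (black, 11 mm across); x points to the nib. Shut it stands 14 mm out. The push is 3 N at first and 11 N at 4 mm; then it gets lighter, and past 8 mm an over-centre latch snaps it in to its hard stop at 10 mm, where it stays (nib out, button 4 mm out). Pushed less it springs back.
- nib (a point): Tip of the marker's black nib (7 mm thick). 70 mm from the middle of the barrel when shut (hidden in the cone, whose end is 72 mm from the middle), 80 mm when latched out.
- capped_a_mid (a point): Middle (60 mm from the flat lower end) of the barrel of a capped marker of 18 mm diameter, 134 mm long, in another groove of the rest. x points along it, up the slope.
- capped_b_mid (a point): The same on the second capped marker, in the remaining groove.
- vial_rack_mid (a point): Bystander: white plastic sample rack, 164 x 88 mm, 47 mm high, full of small amber vials with blue caps. The point is on its middle axis, about half-way up.
- solvent_bottle_mid (a point): Bystander: round glass bottle with a blue cap, 86 mm across, 165 mm high. The point is on its middle axis, about half-way up.
- tip_box_mid (a point): Bystander: clear plastic box, 122 x 84 x 55 mm. The point is on its middle axis, about half-way up.
- beaker_mid (a point): Bystander: glass beaker, 72 mm across, 95 mm high. The point is on its middle axis, about half-way up.
- small_bottle_mid (a point): Bystander: brown glass jar with a white lid, 60 mm across, 95 mm high, standing behind the marker rest. The point is on its middle axis, about half-way up.
- spanner_grip (a point): Bystander: steel open-ended spanner, 130 mm long, lying on the bench. The point is on its handle.
There are look-alikes about, which are no part of the job. What is shaped like the part that bears marker_mid but blue or red is not meant.

How it is judged:
On the way, in this order (a step that is already met when the one before it is completed fails the run):
1. the marker is lifted out of the rest (distance between marker_mid and cradle above 0.11 m), for 0.1 s.
2. the held marker's button is pushed more than half-way in by the bench top (x of nib in the frame of marker_mid above 0.075 m and contact force between plunger and anything else above 2 N and height (world z) of plunger below 0.004 m and contact force between the fingers and anything else above 1 N), for 0.02 s.
At the end, for the whole second after the job is handed in: The nib is latched out (its tip more than 77.5 mm from the middle of the barrel); the marker lies at rest in a groove of the rest, nib end up, its axis within 5 mm of the groove's height and its barrel within 8 mm of the stops (x of nib in the frame of marker_mid above 0.0775 m and x of marker_mid in the frame of cradle between 0.052 and 0.068 m and z of marker_mid in the frame of cradle between -0.005 and 0.005 m and z of nib in the frame of cradle between -0.007 and 0.007 m and x of nib in the frame of cradle above 0.125 m and angular speed of plunger below 0.2 rad/s and linear speed of plunger below 0.02 m/s); the robot touches nothing.
It fails at once if the button is pressed with the gripper (contact force between plunger and the fingers above 1 N or contact force between plunger and the arm above 1 N).
It fails at once if the button is rammed with more than 45 N (contact force between plunger and anything else above 45 N).
It fails at once if another marker or a bystander is moved by more than 20 mm (distance of any of capped_a_mid, capped_b_mid, vial_rack_mid, solvent_bottle_mid, tip_box_mid, beaker_mid, small_bottle_mid, spanner_grip from where it was at the start of the episode above 0.02 m).
It also fails if it takes over 51 s, if anything falls off the work surface, if the arm or the gripper's body presses on something with over 40 N, if the wrist force passes 120 N, or if a joint passes its speed limit or range.

### The arm

A 6-joint arm with a two-finger parallel gripper is mounted at the origin on the work surface. World frame = base frame: x ahead of the robot, y to its left, z up, the work surface at z = 0. Lengths are in m, angles in rad, forces in N, time in s.
With the tool pointing down it reaches from about 0.35 to 0.775 m from the base axis. Payload 5.5 kg.
Tool frame: the origin (TCP) lies midway between the tips of the shut fingers; the grasp point (between the pads) lies hold_point_z behind it (hold_point_z is the distance from the TCP to the grasp point, in m); z points along the fingers, y is the direction in which the jaws open and shut (so a half turn about z gives the same grasp; the last joint's range is limited). The gripper opens to 85 mm and grips with 20 to 120 N. Pads are 22 mm wide; open, the fingers measure 114 mm over their backs; the gripper's body (76 mm by 85 mm) begins 54 mm behind the grasp point. The pads swing forward as they close: fully open they stand 13 mm farther back than shut.
Start: joints at [-1.257, 0.313, 0.046, 1.304, 0, 1.431], TCP at [0.252, -0.517, 0.231] pointing down, gripper open.
Joint ranges: [-2.76, 2.76], [-0.86, 1.69], [-1.03, 1.26], [-2.2, 2.34], [-1.47, 1.5], [-3.14, 3.14]. Speed limits (rad/s): [2.57, 2.57, 3.14, 3.14, 3.14, 3.14].

### API

Orientations are given as a unit quaternion [w, x, y, z].
In Python, from workcell import * gives the robot as it stands. The module is installed in compiled form; this text tells all that it offers.
- The arm moves only by the tool jog_arm, never from a script. Its argument "plan" is a list of rows, each a list of 6 numbers: the shift along the world's x, y, z in m, then the turn, a rotation vector about the world's x, y, z in degrees. A call has exactly 10 rows; each row shifts and turns the commanded pose from where the row before left it; what a row does not reach is not made up. A row lasts 1/10 s, in which the tool goes at most 50 mm and 8.59 degrees, less where a joint would pass 70% of its speed; a pose out of reach is approached as far as the arm can. A call with a gripper value outside its range is refused whole. "hand" is the opening, from 0 (shut) to 1 (fully open), set as the call begins (left out, the last holds). The fingers move at their own pace and stop on an object; "force" is the grip in N (left out, the last holds). Time passes only in rows, so rows that do not move let the fingers close, or fill a call up. It gives the time, the measured TCP pose, the force and the opening at its end, in the units of the state.
- get_state(): the state, without advancing time (a new reading comes with each control period).
- read_camera(name): name is "side" or "top" or "wrist"; returns the picture (384x512x3 uint8, red, green, blue); there is no depth.
- calibration(name): a dict with "K" (3x3 intrinsics, pixels), "world_to_cam" (4x4, takes a point from world to camera coordinates). Camera axes: x right, y down, z forward; pixel columns grow to the right and rows downward; lengths in m; the calibration is good to about 2 mm. A picture is of the moment at which its call begins: read the wrist's pose just before it. calibration takes no time and is no camera call; for the wrist camera it gives the pose at the moment of the call.
- hand_in(): hands the job in, once; it reports no verdict.
The state is a dict: "clock": time; "joint_pos": joint angles; "qvel": joint speeds; "tau": joint torques, N m; "tcp_pos": TCP position; "orientation": TCP orientation; "wrist_force": force on the tool from outside, world axes, zero at the start; "ft_torque": the same for the moment, N m; "finger_gap": finger opening in m.
Only numpy, scipy, OpenCV 4.12 (cv2) and the standard library are available. Lean on these libraries where they do the work, as an engineer would, in place of code of your own. Each camera call takes 0.05 s, during which the arm holds its last target.

## Working session

There is one attempt and no reset: what is moved stays moved. The work goes in short steps, Python scripts to look and compute and a tool call to move; the robot and the scene stay as the last step left them, time stands still between calls to the robot, and variables do not carry over. Pictures are saved under pics/ and viewed, and the job is handed in when it is done.

Besides the shell and the picture viewer there is one more tool, called after ">>>" as name(argument=value, ...) on one line, values as JSON. jog_arm: Moves the arm, as the interface text tells. Its arguments: {"type":"object","properties":{"plan":{"type":"array","items":{"type":"array","items":{"type":"number"}}},"hand":{"type":"number"},"force":{"type":"number"}},"required":["plan"]}

```bash
mkdir -p pics
python3 - <<'E'
from workcell import *
import cv2, numpy as np
s=get_state(); print({k:np.round(v,3) for k,v in s.items()})
try: print(hold_point_z)
except Exception as e: print(e)
for n in ("side","top","wrist"):
    c=calibration(n); print(n,np.round(c["K"],1).tolist(),np.round(c["world_to_cam"],4).tolist())
    cv2.imwrite(f"pics/{n}0.png",read_camera(n)[:,:,::-1])
E
```

```text
{'clock': np.float64(0.0), 'joint_pos': array([-1.257,  0.314,  0.045,  1.304,  0.   ,  1.431]), 'qvel': array([-0.   ,  0.001, -0.   , -0.001, -0.   , -0.001]), 'tau': array([-0.0000e+00, -4.8063e+01,  2.9853e+01,  1.9000e-02, -0.0000e+00,
       -0.0000e+00]), 'tcp_pos': array([ 0.252, -0.516,  0.23 ]), 'orientation': array([-0.001,  0.974,  0.225, -0.   ]), 'wrist_force': array([0.504, 0.241, 0.127]), 'ft_torque': array([-0.01, -0.02, -0.04]), 'finger_gap': np.float64(0.086)}
0.0187
side [[358.3, 0.0, 255.9], [0.0, 358.3, 193.4], [0.0, 0.0, 1.0]] [[-0.9696, -0.2442, 0.0184, 0.5231], [-0.1994, 0.7436, -0.6382, 0.1841], [0.1422, -0.6225, -0.7696, 0.9569], [0.0, 0.0, 0.0, 1.0]]
top [[356.4, 0.0, 257.7], [0.0, 356.4, 195.1], [0.0, 0.0, 1.0]] [[-0.0267, -0.9996, -0.0019, 0.0077], [-0.9812, 0.0266, -0.191, 0.521], [0.191, -0.0032, -0.9816, 0.9946], [0.0, 0.0, 0.0, 1.0]]
wrist [[306.7, 0.0, 255.9], [0.0, 306.7, 190.6], [0.0, 0.0, 1.0]] [[0.4378, -0.8991, -0.0009, -0.5736], [-0.8571, -0.4176, 0.3015, -0.0398], [-0.2715, -0.1313, -0.9535, 0.3795], [0.0, 0.0, 0.0, 1.0]]
```

View pics/side0.png

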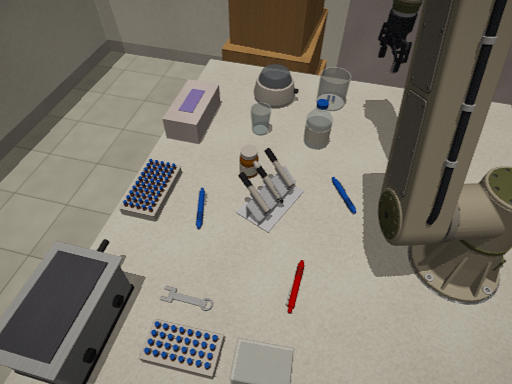

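View pics/top0.png

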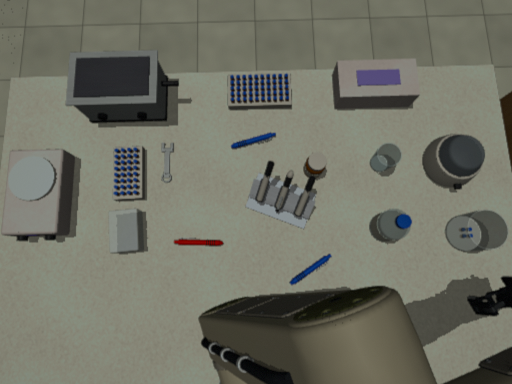

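View pics/wrist0.png

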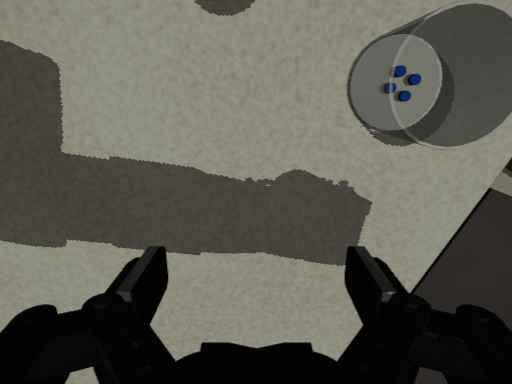

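The rest is at about (283,200) in the top view. The marker in the middle groove appears to have a light tip, so I'll zoom in on it.

Run:
```python
import cv2
t=cv2.imread("pics/top0.png")[145:235,235:335]; s=cv2.imread("pics/side0.png")[135:235,230:310]
cv2.imwrite("pics/topz.png",cv2.resize(t,None,fx=6,fy=6,interpolation=cv2.INTER_CUBIC))
cv2.imwrite("pics/sidez.png",cv2.resize(s,None,fx=6,fy=6,interpolation=cv2.INTER_CUBIC))
```

```text
(no output)
```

View pics/topz.png

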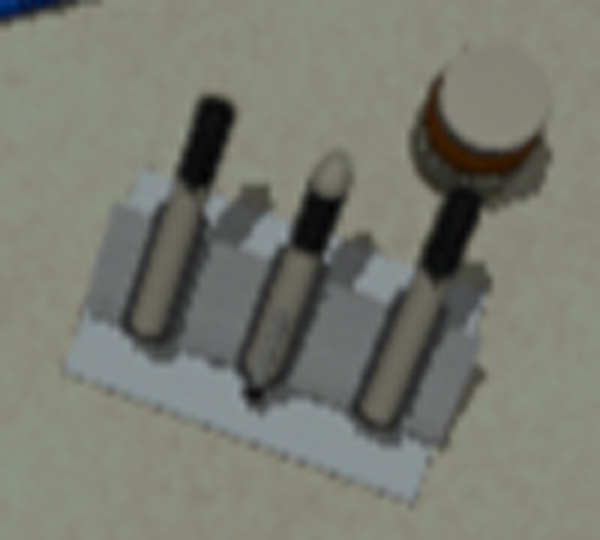

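View pics/sidez.png

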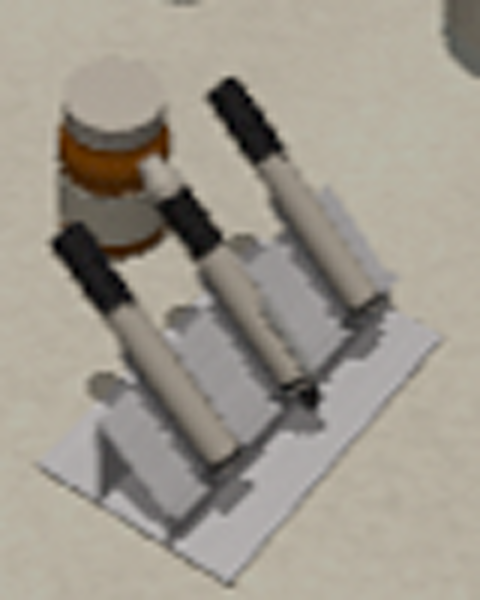

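The middle groove holds the retractable marker: it has a black button at the lower end, a grip band and a light cone. The other two have black caps. Next I'll triangulate.

```bash
cat > h.py <<'E'
import numpy as np, cv2
from workcell import *
def P(n,C=None):
    c=C or calibration(n); return np.array(c["K"])@np.array(c["world_to_cam"])[:3]
def tri(a,b,A,B):
    X=cv2.triangulatePoints(A,B,np.float64(a).reshape(2,1),np.float64(b).reshape(2,1)); return (X[:3]/X[3]).ravel()
def plane(n,uv,z,C=None):
    c=C or calibration(n); M=np.array(c["world_to_cam"]); R,t=M[:3,:3],M[:3,3]
    o=-R.T@t; d=R.T@np.linalg.inv(c["K"])@[uv[0],uv[1],1]; return o+d*(z-o[2])/d[2]
E
python3 - <<'E'
from h import *
f=lambda p,o:(np.array(p)+.5)/6-.5+o
T=lambda p:f(p,[235,145]); S=lambda p:f(p,[230,135])
A,B=P("top"),P("side")
for n,a,b in [("button",(256,397),(313,398)),("tip",(337,152),(147,160)),("grip",(318,222),(190,222)),("capL tip",(217,97),(68,240)),("capR tip",(466,192),(224,87)),
  ("footL",(65,375),(232,583)),("footR",(412,503),(440,337)),("jar",(497,88),(112,97))]:
    X=tri(T(a),S(b),A,B); print(n,X.round(4)); 
for p in [(65,375),(412,503)]: print(plane("top",T(p),0.004).round(4))
for p in [(232,583),(440,337)]: print(plane("side",S(p),0.004).round(4))
E
```

```text
button [ 0.4774 -0.0633  0.0305]
tip [ 0.572  -0.0981  0.1352]
grip [ 0.5476 -0.0908  0.107 ]
capL tip [ 0.5977 -0.0446  0.1311]
capR tip [ 0.5501 -0.1555  0.1354]
footL [0.4951 0.0317 0.0014]
footR [ 0.4251 -0.1411  0.0034]
jar [ 0.612  -0.1805  0.0904]
[0.4938 0.0317 0.004 ]
[ 0.4242 -0.1409  0.004 ]
[0.4956 0.0333 0.004 ]
[ 0.426  -0.1408  0.004 ]
```

>>> jog_arm(plan=[[0.0185,0.0266,0.006,0,0,8.25],[0.0185,0.0266,0.006,0,0,8.25],[0.0185,0.0266,0.006,0,0,8.25],[0.0185,0.0266,0.006,0,0,8.25],[0.0185,0.0266,0.006,0,0,8.25],[0.0185,0.0266,0.006,0,0,8.25],[0.0185,0.0266,0.006,0,0,8.25],[0.0185,0.0266,0.006,0,0,8.25],[0.0185,0.0266,0.006,0,0,8.25],[0.0185,0.0266,0.006,0,0,8.25]], hand=0.45, force=60)

```text
clock: 1.15
tcp_pos: [0.4375, -0.2496, 0.2913]
orientation: [-0.0, 0.582, 0.813, 0.0]
wrist_force: [0.7, -0.6, -0.6]
finger_gap: 0.0385
```

>>> jog_arm(plan=[[0.0185,0.0266,0.002,0,0,8.25],[0.0185,0.0266,0.002,0,0,8.25],[0.0185,0.0266,0.002,0,0,8.25],[0.0185,0.0266,0.002,0,0,8.25],[0.0185,0.0266,0.002,0,0,8.25],[0.0185,0.0266,0,0,0,8.25],[0,0,0,0,0,0],[0,0,0,0,0,0],[0,0,0,0,0,0],[0,0,0,0,0,0]])

```text
clock: 2.15
tcp_pos: [0.5475, -0.0922, 0.3013]
orientation: [-0.0, 0.192, 0.981, -0.0]
wrist_force: [0.4, 0.1, 0.6]
finger_gap: 0.0384
```

Run:
```python
from h import *
import json
c=calibration("wrist"); s=get_state(); im=read_camera("wrist")
print({k:np.round(v,4) for k,v in s.items() if k!='tau'})
cv2.imwrite("pics/wrist1.png",im[:,:,::-1])
json.dump({k:np.array(v).tolist() for k,v in c.items()},open("c1.json","w"))
Pw=P("wrist",c)
for s_ in (-14,0,97,132): 
    p=np.array([0.5247,-.0807,.0824])+(s_-60)/1000*np.array([.927*.707,-.375*.707,.707]); u=Pw@np.r_[p,1]; print(s_,(u[:2]/u[2]).round(1))
for p in [(215,195),(310,268),(253,140),(200,242),(180,190)]: print(p,plane("top",p,0).round(3))
```

```text
{'clock': np.float64(2.15), 'joint_pos': array([-3.1130e-01,  2.6610e-01,  1.5190e-01,  1.4568e+00, -1.0000e-04,
        7.4900e-02]), 'qvel': array([-0.0021, -0.0023,  0.0002, -0.0014,  0.0004, -0.0034]), 'tcp_pos': array([ 0.5475, -0.0922,  0.3013]), 'orientation': array([-1.000e-04,  1.919e-01,  9.814e-01, -0.000e+00]), 'wrist_force': array([0.4134, 0.1053, 0.5941]), 'ft_torque': array([ 0.02  , -0.0461, -0.0046]), 'finger_gap': np.float64(0.0384)}
-14 [257.8  93.9]
0 [257.9 102.2]
97 [258.3 167.5]
132 [258.4 195.4]
(215, 195) [0.535 0.125 0.   ]
(310, 268) [ 0.307 -0.155  0.   ]
(253, 140) [0.709 0.003 0.   ]
(200, 242) [0.392 0.17  0.   ]
(180, 190) [0.553 0.233 0.   ]
```

View pics/wrist1.png

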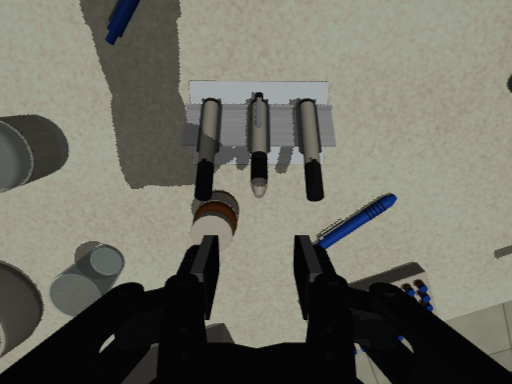

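The wrist view agrees with the fit: the button is at about (259,95), the grip band at (259,168) and the cone tip at (259,194). The foot edges are level in the image, so the yaw is right. Descending.

>>> jog_arm(plan=[[0.002,0.0014,-0.02,0,0,0],[0,0,-0.03,0,0,0],[0,0,-0.03,0,0,0],[0,0,-0.03,0,0,0],[0,0,-0.03,0,0,0],[0,0,-0.025,0,0,0],[0,0,-0.02,0,0,0],[0,0,-0.016,0,0,0],[0,0,-0.01,0,0,0],[0,0,0,0,0,0]])

```text
clock: 3.2
tcp_pos: [0.5489, -0.0901, 0.0891]
orientation: [-0.001, 0.191, 0.982, 0.0]
wrist_force: [0.2, -0.2, -0.6]
finger_gap: 0.0388
```

Run:
```python
from h import *
print({k:np.round(v,4) for k,v in get_state().items() if k in('tcp_pos','wrist_force','finger_gap')})
im=[read_camera(n)[:,:,::-1] for n in("wrist","top","side")]
cv2.imwrite("pics/w2.png",im[0])
cv2.imwrite("pics/s2.png",cv2.resize(im[2][125:235,210:330],None,fx=5,fy=5,interpolation=cv2.INTER_CUBIC))
```

```text
{'tcp_pos': array([ 0.5489, -0.0901,  0.0891]), 'wrist_force': array([ 0.164 , -0.2077, -0.5519]), 'finger_gap': np.float64(0.0388)}
```

View pics/w2.png

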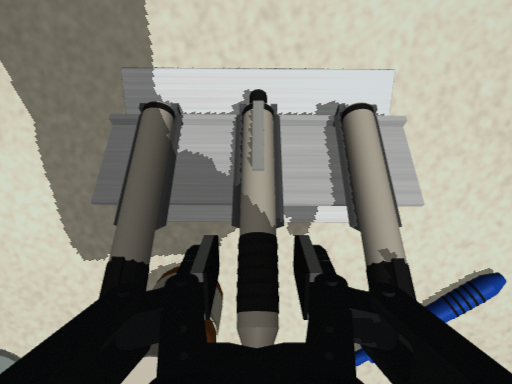

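View pics/s2.png

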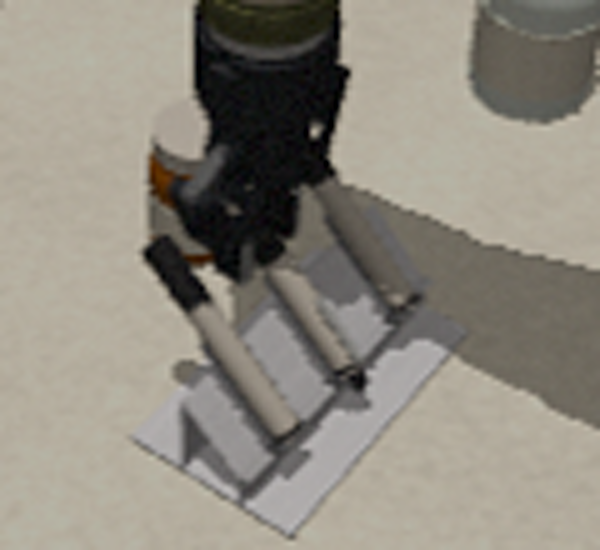

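The marker's grip band at (258,273) lies between the pads at columns 215 and 298, so I'm closing.

>>> jog_arm(plan=[[0,0,0,0,0,0],[0,0,0,0,0,0],[0,0,0,0,0,0],[0,0,0,0,0,0],[0,0,0,0,0,0],[0,0,0,0,0,0],[0,0,0,0,0,0],[0,0,0,0,0,0],[0,0,0,0,0,0],[0,0,0,0,0,0]], hand=0, force=80)

```text
clock: 4.35
tcp_pos: [0.5509, -0.0901, 0.0914]
orientation: [0.001, 0.191, 0.982, -0.0]
wrist_force: [-0.1, -1.7, 5.4]
finger_gap: 0.0158
```

Run:
```python
from h import *
print({k:np.round(v,4) for k,v in get_state().items() if k in('clock','tcp_pos','wrist_force','finger_gap','orientation')})
cv2.imwrite("pics/w3.png",read_camera("wrist")[:,:,::-1])
```

```text
{'clock': np.float64(4.35), 'tcp_pos': array([ 0.5509, -0.0901,  0.0914]), 'orientation': array([ 1.100e-03,  1.908e-01,  9.816e-01, -1.000e-04]), 'wrist_force': array([-0.1297, -1.7393,  5.4241]), 'finger_gap': np.float64(0.0158)}
```

View pics/w3.png

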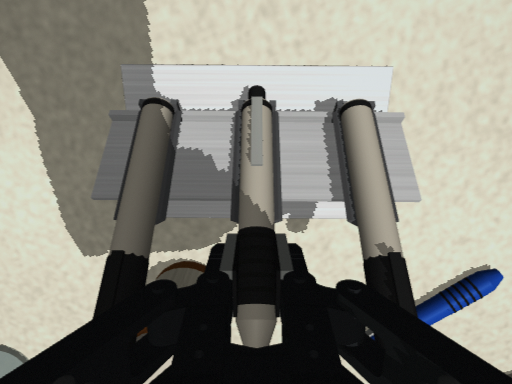

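>>> jog_arm(plan=[[0,0,0.003,0,0,0],[0,0,0.005,0,0,0],[0,0,0.01,0,0,0],[0,0,0.015,0,0,0],[0,0,0.02,0,0,0],[0,0,0.025,0,0,0],[0,0,0.025,0,0,0],[0,0,0.025,0,0,0],[0,0,0.012,0,0,0],[0,0,0,0,0,0]])

```text
clock: 5.4
tcp_pos: [0.5512, -0.0902, 0.2324]
orientation: [0.002, 0.191, 0.982, -0.0]
wrist_force: [-0.1, -0.9, -0.7]
finger_gap: 0.016
```

Run:
```python
from h import *
print({k:np.round(v,4) for k,v in get_state().items() if k in('clock','tcp_pos','wrist_force','finger_gap','orientation')})
cv2.imwrite("pics/w4.png",read_camera("wrist")[:,:,::-1])
cv2.imwrite("pics/s4.png",cv2.resize(read_camera("side")[85:235,210:330],None,fx=4,fy=4,interpolation=cv2.INTER_CUBIC)[:,:,::-1])
```

```text
{'clock': np.float64(5.4), 'tcp_pos': array([ 0.5512, -0.0902,  0.2324]), 'orientation': array([ 1.900e-03,  1.908e-01,  9.816e-01, -2.000e-04]), 'wrist_force': array([-0.0863, -0.8724, -0.7385]), 'finger_gap': np.float64(0.016)}
```

View pics/w4.png

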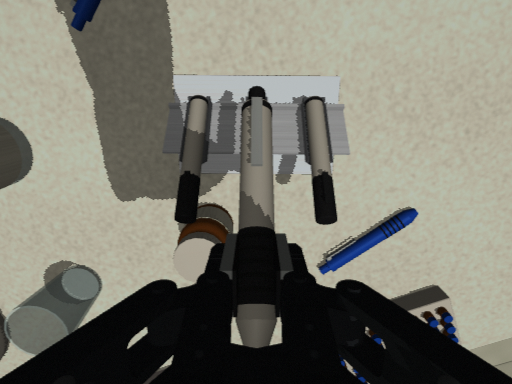

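View pics/s4.png

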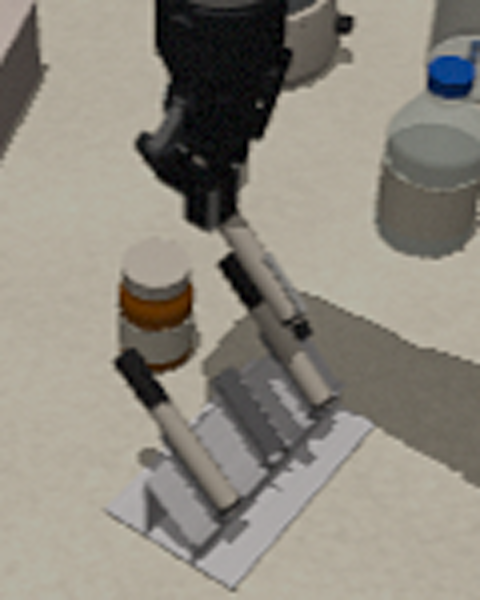

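The marker is held and in line, and nothing else moved. Next I move to clear bench left of the rest and turn the marker upright.

>>> jog_arm(plan=[[0,0.025,0.005,0,0,0],[0,0.04,0.005,0,0,0],[0,0.045,0,0,0,0],[0,0.04,0,-2.81,-6.95,0],[0,0.03,0,-2.81,-6.95,0],[0,0,0,-2.81,-6.95,0],[0,0,0,-2.81,-6.95,0],[0,0,0,-2.81,-6.95,0],[0,0,0,-2.81,-6.95,0],[0,0,0,0,0,0]])

```text
clock: 6.5
tcp_pos: [0.541, 0.0897, 0.2296]
orientation: [0.369, 0.174, 0.91, -0.075]
wrist_force: [-1.2, -0.1, -2.4]
finger_gap: 0.0159
```

>>> jog_arm(plan=[[0,0,-0.015,0,0,0],[0,0,-0.025,0,0,0],[0,0,-0.025,0,0,0],[0,0,-0.025,0,0,0],[0,0,-0.02,0,0,0],[0,0,-0.005,0,0,0],[0,0,0,0,0,0],[0,0,0,0,0,0],[0,0,0,0,0,0],[0,0,0,0,0,0]])

```text
clock: 7.5
tcp_pos: [0.5509, 0.0904, 0.1267]
orientation: [0.376, 0.176, 0.907, -0.073]
wrist_force: [-0.8, 0.4, -0.4]
finger_gap: 0.0161
```

Run:
```python
from h import *
s=get_state();print({k:np.round(v,4) for k,v in s.items() if k in('clock','tcp_pos','wrist_force','finger_gap','orientation','joint_pos')})
from scipy.spatial.transform import Rotation as R
q=s['orientation'];r=R.from_quat([q[1],q[2],q[3],q[0]]).as_matrix();print(r.round(3))
for n in("side","top"):
    im=read_camera(n)[:,:,::-1]; cv2.imwrite(f"pics/{n}5.png",im)
    c=s['tcp_pos']; u=P(n)@np.r_[c,1]; u=(u[:2]/u[2]).astype(int); print(n,u)
    x0,y0=u[0]-60,u[1]-50
    cv2.imwrite(f"pics/{n}5z.png",cv2.resize(im[y0:y0+100,x0:x0+120],None,fx=5,fy=5,interpolation=cv2.INTER_CUBIC))
cv2.imwrite("pics/w5.png",read_camera("wrist")[:,:,::-1])
```

```text
{'clock': np.float64(7.5), 'joint_pos': array([ 0.2421,  0.0295, -0.9309, -0.0723, -0.427 ,  0.4728]), 'tcp_pos': array([0.5509, 0.0904, 0.1267]), 'orientation': array([ 0.3763,  0.1764,  0.9066, -0.0726]), 'wrist_force': array([-0.7855,  0.4067, -0.4102]), 'finger_gap': np.float64(0.0161)}
[[-0.654  0.375  0.657]
 [ 0.265  0.927 -0.264]
 [-0.708  0.001 -0.706]]
side [243 217]
top [221 179]
```

View pics/side5z.png

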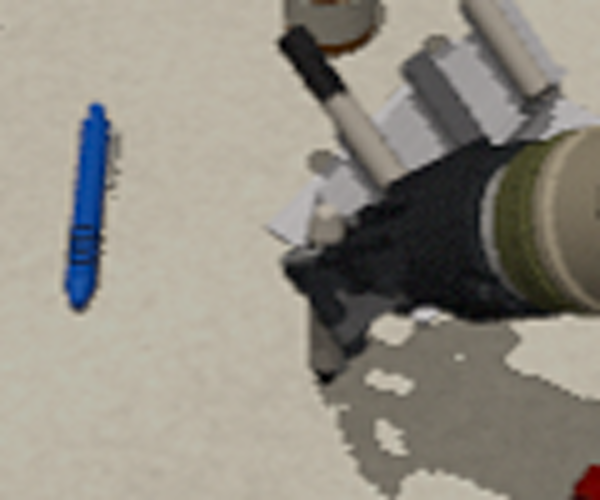

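View pics/top5.png

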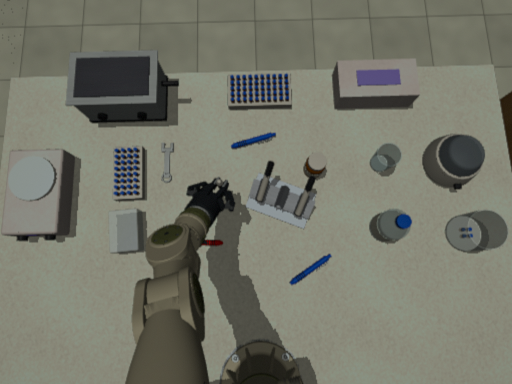

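View pics/w5.png

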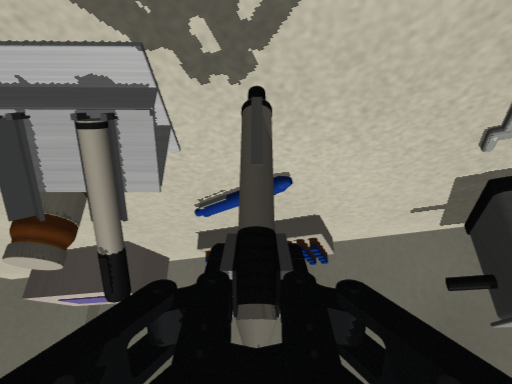

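The marker is upright in the side and wrist views, with its button at (257,93) in the wrist view. Approaching slowly.

>>> jog_arm(plan=[[0,0,-0.004,0,0,0],[0,0,-0.004,0,0,0],[0,0,-0.004,0,0,0],[0,0,-0.004,0,0,0],[0,0,-0.003,0,0,0],[0,0,-0.001,0,0,0],[0,0,-0.001,0,0,0],[0,0,-0.001,0,0,0],[0,0,0,0,0,0],[0,0,0,0,0,0]])

```text
clock: 8.65
tcp_pos: [0.5502, 0.0902, 0.1035]
orientation: [0.376, 0.176, 0.907, -0.073]
wrist_force: [-0.1, 0.6, 0.2]
finger_gap: 0.0159
```

>>> jog_arm(plan=[[0,0,-0.001,0,0,0],[0,0,-0.001,0,0,0],[0,0,-0.001,0,0,0],[0,0,-0.001,0,0,0],[0,0,-0.001,0,0,0],[0,0,-0.001,0,0,0],[0,0,0,0,0,0],[0,0,0,0,0,0],[0,0,0,0,0,0],[0,0,0,0,0,0]])

```text
clock: 9.65
tcp_pos: [0.5504, 0.0901, 0.0978]
orientation: [0.376, 0.176, 0.907, -0.073]
wrist_force: [-2.0, -0.4, 4.7]
finger_gap: 0.0158
```

>>> jog_arm(plan=[[0,0,-0.001,0,0,0],[0,0,-0.001,0,0,0],[0,0,-0.001,0,0,0],[0,0,-0.001,0,0,0],[0,0,-0.001,0,0,0],[0,0,0,0,0,0],[0,0,0,0,0,0],[0,0,0,0,0,0],[0,0,0,0,0,0],[0,0,0,0,0,0]])

```text
clock: 10.65
tcp_pos: [0.5501, 0.0902, 0.0923]
orientation: [0.375, 0.176, 0.907, -0.073]
wrist_force: [0.5, -0.3, 1.6]
finger_gap: 0.016
```

>>> jog_arm(plan=[[0,0,-0.0005,0,0,0],[0,0,-0.0005,0,0,0],[0,0,-0.0005,0,0,0],[0,0,-0.0005,0,0,0],[0,0,-0.0005,0,0,0],[0,0,-0.0005,0,0,0],[0,0,0,0,0,0],[0,0,0,0,0,0],[0,0,0,0,0,0],[0,0,0,0,0,0]])

```text
clock: 11.65
tcp_pos: [0.5501, 0.0902, 0.0894]
orientation: [0.376, 0.176, 0.907, -0.073]
wrist_force: [0.6, 0.4, -1.2]
finger_gap: 0.0158
```

>>> jog_arm(plan=[[0,0,-0.0005,0,0,0],[0,0,-0.0005,0,0,0],[0,0,-0.0005,0,0,0],[0,0,-0.0005,0,0,0],[0,0,0,0,0,0],[0,0,0,0,0,0],[0,0,0,0,0,0],[0,0,0,0,0,0],[0,0,0,0,0,0],[0,0,0,0,0,0]])

```text
clock: 12.65
tcp_pos: [0.551, 0.0899, 0.0888]
orientation: [0.377, 0.177, 0.906, -0.073]
wrist_force: [-3.5, -0.9, 6.9]
finger_gap: 0.0158
```

>>> jog_arm(plan=[[0,0,-0.0005,0,0,0],[0,0,-0.0005,0,0,0],[0,0,-0.0005,0,0,0],[0,0,0,0,0,0],[0,0,0,0,0,0],[0,0,0,0,0,0],[0,0,0.002,0,0,0],[0,0,0.004,0,0,0],[0,0,0.01,0,0,0],[0,0,0.02,0,0,0]])

```text
clock: 13.65
tcp_pos: [0.5483, 0.0898, 0.1198]
orientation: [0.373, 0.176, 0.908, -0.074]
wrist_force: [-0.7, -0.8, -0.2]
finger_gap: 0.0158
```

Run:
```python
from h import *
s=get_state();print({k:np.round(v,4) for k,v in s.items() if k in('clock','tcp_pos','wrist_force','finger_gap','orientation')})
cv2.imwrite("pics/w6.png",read_camera("wrist")[:,:,::-1])
im=read_camera("side")[:,:,::-1];cv2.imwrite("pics/s6.png",cv2.resize(im[150:270,180:310],None,fx=5,fy=5,interpolation=cv2.INTER_CUBIC))
```

```text
{'clock': np.float64(13.65), 'tcp_pos': array([0.5483, 0.0898, 0.1198]), 'orientation': array([ 0.3733,  0.1759,  0.9079, -0.0738]), 'wrist_force': array([-0.6683, -0.8379, -0.1939]), 'finger_gap': np.float64(0.0158)}
```

View pics/w6.png

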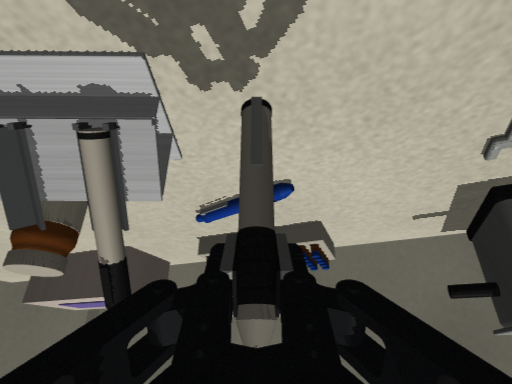

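View pics/s6.png

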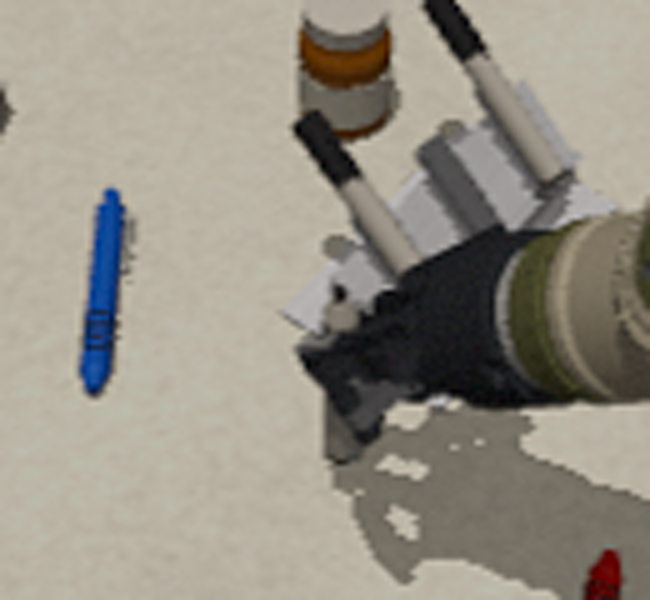

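The button is short now: its end moved from row 88 to 98 in the wrist view. A black nib shows at (338,293) in the side crop. It is latched, so I'm going back.

>>> jog_arm(plan=[[0,0,0.02,0,0,0],[0,0,0.03,0,0,0],[0,0,0.035,2.81,6.95,0],[0,0,0.03,2.81,6.95,0],[0,0,0.005,2.81,6.95,0],[0,0,0,2.81,6.95,0],[0,0,0,2.81,6.95,0],[0,0,0,2.81,6.95,0],[0,0,0,0,0,0],[0,0,0,0,0,0]])

```text
clock: 14.75
tcp_pos: [0.5538, 0.0902, 0.221]
orientation: [0.032, 0.19, 0.981, -0.007]
wrist_force: [-0.7, 0.8, -0.8]
finger_gap: 0.0156
```

>>> jog_arm(plan=[[0,-0.015,0,0,0,0],[0,-0.03,0,0,0,0],[0,-0.04,0,0,0,0],[0,-0.04,0,0,0,0],[0,-0.035,0,0,0,0],[0,-0.02,0,0,0,0],[0,0,0,0,0,0],[0,0,0,0,0,0],[0,0,0,0,0,0],[0,0,0,0,0,0]])

```text
clock: 15.75
tcp_pos: [0.5529, -0.0881, 0.2235]
orientation: [0.033, 0.189, 0.981, -0.006]
wrist_force: [0.8, 0.4, -0.9]
finger_gap: 0.0158
```

Run:
```python
from h import *
s=get_state();print({k:np.round(v,4) for k,v in s.items() if k in('clock','tcp_pos','wrist_force','finger_gap','orientation')})
cv2.imwrite("pics/w7.png",read_camera("wrist")[:,:,::-1])
```

```text
{'clock': np.float64(15.75), 'tcp_pos': array([ 0.5529, -0.0881,  0.2235]), 'orientation': array([ 0.0326,  0.1887,  0.9815, -0.0065]), 'wrist_force': array([ 0.7975,  0.3861, -0.9471]), 'finger_gap': np.float64(0.0158)}
```

View pics/w7.png

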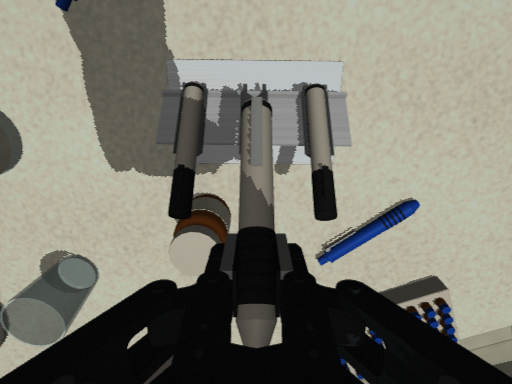

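>>> jog_arm(plan=[[0.003,-0.004,-0.01,1.4,3.45,0],[0,0,-0.02,0,0,0],[0,0,-0.025,0,0,0],[0,0,-0.025,0,0,0],[0,0,-0.02,0,0,0],[0,0,-0.01,0,0,0],[0,0,-0.0045,0,0,0],[0,0,0,0,0,0],[0,0,0,0,0,0],[0,0,0,0,0,0]])

```text
clock: 16.8
tcp_pos: [0.5571, -0.0936, 0.1099]
orientation: [0.001, 0.19, 0.982, -0.0]
wrist_force: [0.5, 0.3, 0.5]
finger_gap: 0.0157
```

Run:
```python
from h import *
s=get_state();print({k:np.round(v,4) for k,v in s.items() if k in('clock','tcp_pos','wrist_force','finger_gap','orientation')})
cv2.imwrite("pics/w8.png",read_camera("wrist")[:,:,::-1])
im=read_camera("side")[:,:,::-1];cv2.imwrite("pics/s8.png",cv2.resize(im[125:235,210:330],None,fx=5,fy=5,interpolation=cv2.INTER_CUBIC))
```

```text
{'clock': np.float64(16.8), 'tcp_pos': array([ 0.5571, -0.0936,  0.1099]), 'orientation': array([ 1.500e-03,  1.897e-01,  9.818e-01, -3.000e-04]), 'wrist_force': array([0.5216, 0.3202, 0.4676]), 'finger_gap': np.float64(0.0157)}
```

View pics/w8.png

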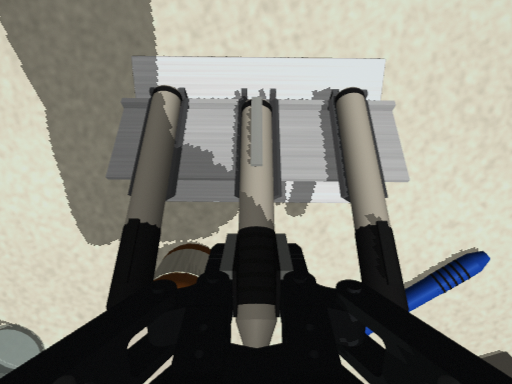

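View pics/s8.png

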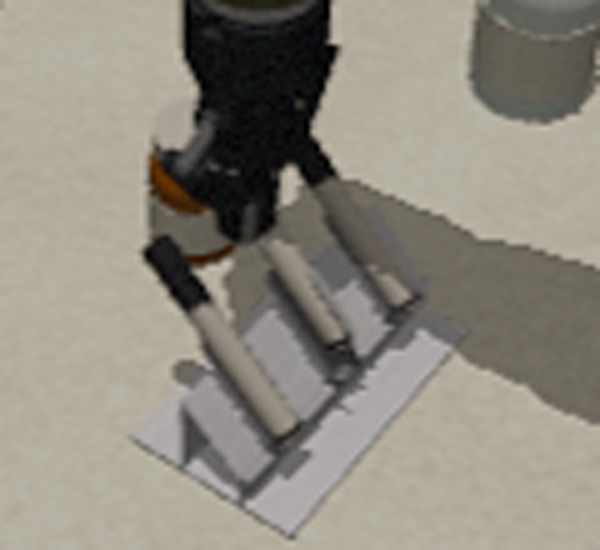

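The marker is aligned over its groove, about 9 mm up-slope. Lowering gently.

>>> jog_arm(plan=[[0.0003,0.0008,-0.002,0,0,0],[0,0,-0.002,0,0,0],[0,0,-0.002,0,0,0],[0,0,-0.001,0,0,0],[0,0,-0.001,0,0,0],[0,0,-0.001,0,0,0],[0,0,-0.001,0,0,0],[0,0,-0.001,0,0,0],[0,0,0,0,0,0],[0,0,0,0,0,0]])

```text
clock: 17.9
tcp_pos: [0.5565, -0.0924, 0.0977]
orientation: [0.0, 0.19, 0.982, -0.0]
wrist_force: [-0.2, 0.7, -1.0]
finger_gap: 0.0158
```

>>> jog_arm(plan=[[-0.00066,0.00027,-0.0008,0,0,0],[-0.00066,0.00027,-0.0008,0,0,0],[-0.00066,0.00027,-0.0008,0,0,0],[-0.00066,0.00027,-0.0008,0,0,0],[-0.00066,0.00027,-0.0008,0,0,0],[-0.00066,0.00027,-0.0008,0,0,0],[-0.00066,0.00027,-0.0008,0,0,0],[-0.00066,0.00027,-0.0008,0,0,0],[0,0,0,0,0,0],[0,0,0,0,0,0]])

```text
clock: 18.9
tcp_pos: [0.5524, -0.0907, 0.0928]
orientation: [0.002, 0.19, 0.982, -0.0]
wrist_force: [-0.5, 1.2, 9.0]
finger_gap: 0.016
```

Run:
```python
from h import *
s=get_state();print({k:np.round(v,4) for k,v in s.items() if k in('clock','tcp_pos','wrist_force','finger_gap','orientation')})
cv2.imwrite("pics/w9.png",read_camera("wrist")[:,:,::-1])
im=read_camera("side")[:,:,::-1];cv2.imwrite("pics/s9.png",cv2.resize(im[125:235,210:330],None,fx=5,fy=5,interpolation=cv2.INTER_CUBIC))
```

```text
{'clock': np.float64(18.9), 'tcp_pos': array([ 0.5524, -0.0907,  0.0928]), 'orientation': array([ 1.900e-03,  1.897e-01,  9.818e-01, -3.000e-04]), 'wrist_force': array([-0.5489,  1.1618,  9.004 ]), 'finger_gap': np.float64(0.016)}
```

View pics/w9.png

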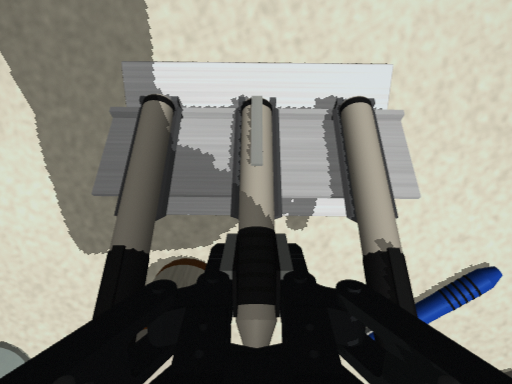

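View pics/s9.png

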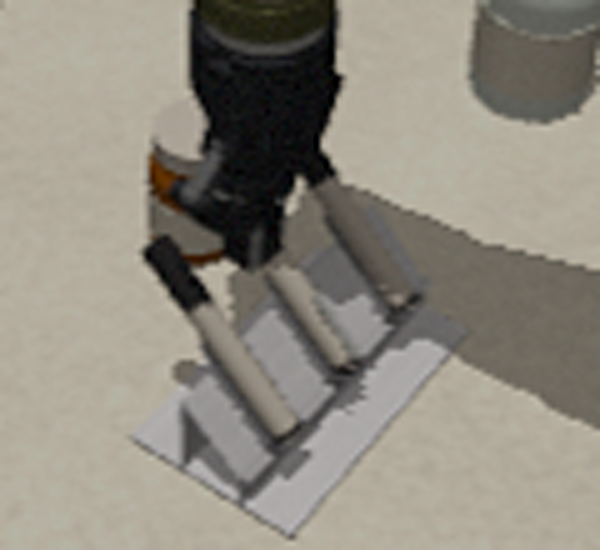

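>>> jog_arm(plan=[[-0.0007,0.0003,-0.0005,0,0,0],[-0.0007,0.0003,-0.0005,0,0,0],[-0.0007,0.0003,-0.0005,0,0,0],[0,0,0,0,0,0],[0,0,0,0,0,0],[0,0,0,0,0,0],[0,0,0,0,0,0],[0,0,0,0,0,0],[0,0,0,0,0,0],[0,0,0,0,0,0]])

```text
clock: 20.0
tcp_pos: [0.5509, -0.0901, 0.0913]
orientation: [0.003, 0.19, 0.982, -0.0]
wrist_force: [2.1, 1.1, 8.4]
finger_gap: 0.0159
```

This is back at the grasp pose with the marker against the stops. I relieve the load and open partway.

>>> jog_arm(plan=[[0,0,0.0007,0,0,0],[0,0,0.0007,0,0,0],[0,0,0,0,0,0],[0,0,0,0,0,0],[0,0,0,0,0,0],[0,0,0,0,0,0],[0,0,0,0,0,0],[0,0,0,0,0,0],[0,0,0,0,0,0],[0,0,0,0,0,0]], force=20)

```text
clock: 21.0
tcp_pos: [0.5503, -0.0899, 0.0917]
orientation: [0.002, 0.19, 0.982, -0.0]
wrist_force: [4.4, -0.1, 5.2]
finger_gap: 0.0158
```

>>> jog_arm(plan=[[0,0,0,0,0,0],[0,0,0,0,0,0],[0,0,0,0,0,0],[0,0,0,0,0,0],[0,0,0,0,0,0],[0,0,0,0,0,0],[0,0,0,0,0,0],[0,0,0,0,0,0],[0,0,0,0,0,0],[0,0,0,0,0,0]], hand=0.45)

```text
clock: 22.0
tcp_pos: [0.5491, -0.0895, 0.0912]
orientation: [0.0, 0.19, 0.982, -0.0]
wrist_force: [-0.0, 0.3, -0.0]
finger_gap: 0.0386
```

Run:
```python
from h import *
s=get_state();print({k:np.round(v,4) for k,v in s.items() if k in('clock','tcp_pos','wrist_force','finger_gap','orientation')})
cv2.imwrite("pics/w10.png",read_camera("wrist")[:,:,::-1])
```

```text
{'clock': np.float64(22.0), 'tcp_pos': array([ 0.5491, -0.0895,  0.0912]), 'orientation': array([ 4.000e-04,  1.897e-01,  9.818e-01, -2.000e-04]), 'wrist_force': array([-0.024 ,  0.2685, -0.0209]), 'finger_gap': np.float64(0.0386)}
```

View pics/w10.png

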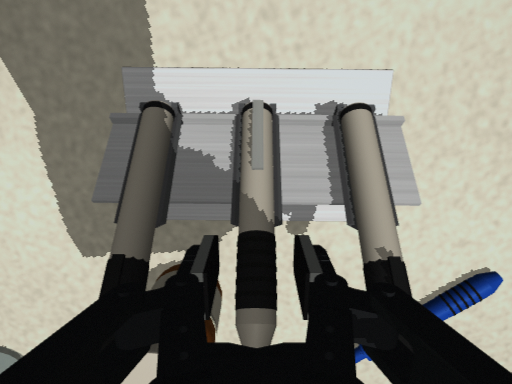

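>>> jog_arm(plan=[[0,0,0.005,0,0,0],[0,0,0.01,0,0,0],[0,0,0.02,0,0,0],[0,0,0.03,0,0,0],[0,0,0.03,0,0,0],[0,0,0.035,0,0,0],[0,0,0.035,0,0,0],[0,0,0.03,0,0,0],[0,0,0.015,0,0,0],[0,0,0,0,0,0]])

```text
clock: 23.05
tcp_pos: [0.5504, -0.0899, 0.3049]
orientation: [0.004, 0.19, 0.982, -0.001]
wrist_force: [-0.6, -0.0, -0.3]
finger_gap: 0.0386
```

Run:
```python
from h import *
s=get_state();print({k:np.round(v,4) for k,v in s.items() if k in('clock','tcp_pos','wrist_force','finger_gap')})
c=calibration("wrist");im=read_camera("wrist")[:,:,::-1]; Pw=P("wrist",c)
for s_ in (-14,-4,0,97,132,140): 
    p=np.array([0.5247,-.0807,.0824])+(s_-60)/1000*np.array([.927*.707,-.375*.707,.707]); u=Pw@np.r_[p,1]; print(s_,(u[:2]/u[2]).round(1))
cv2.imwrite("pics/w11.png",cv2.resize(im[70:230,160:360],None,fx=4,fy=3.7,interpolation=cv2.INTER_CUBIC))
im=read_camera("side")[:,:,::-1];cv2.imwrite("pics/s11.png",cv2.resize(im[125:235,210:330],None,fx=5,fy=5,interpolation=cv2.INTER_CUBIC))
t=read_camera("top")[:,:,::-1];cv2.imwrite("pics/t11.png",t)
```

```text
{'clock': np.float64(23.05), 'tcp_pos': array([ 0.5504, -0.0899,  0.3049]), 'wrist_force': array([-0.5788, -0.0436, -0.3364]), 'finger_gap': np.float64(0.0386)}
-14 [255.5  90.9]
-4 [255.5  96.7]
0 [255.5  99.1]
97 [255.3 164. ]
132 [255.2 191.7]
140 [255.2 198.4]
```

View pics/w11.png

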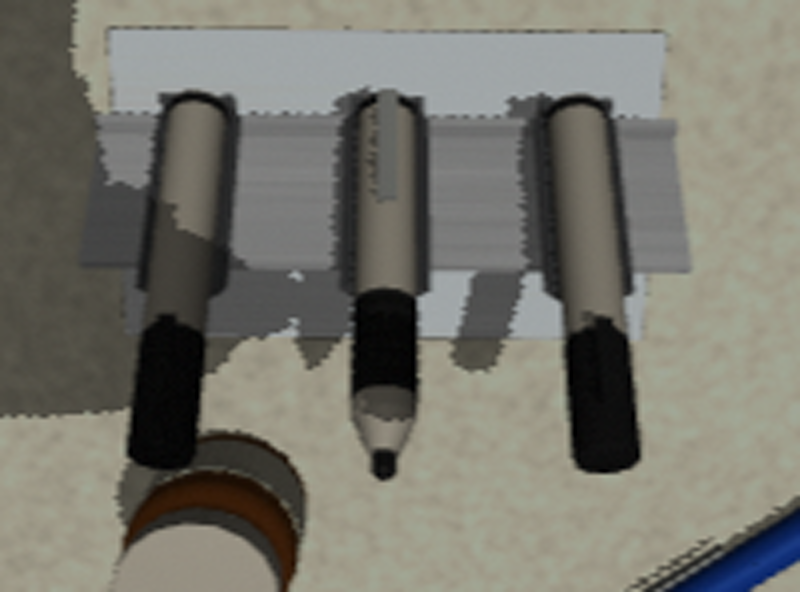

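View pics/s11.png

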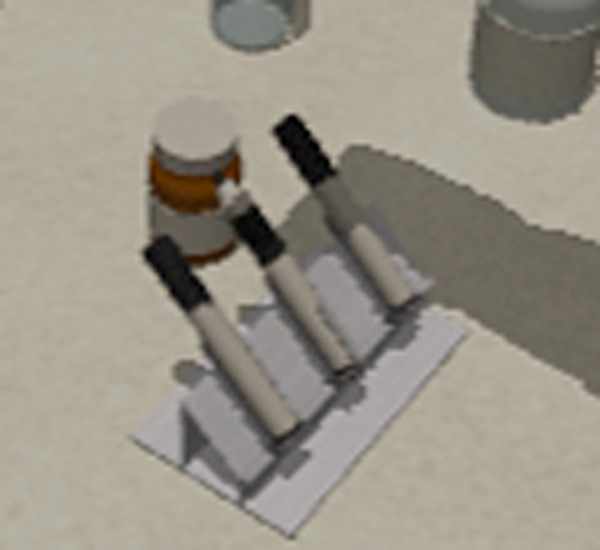

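View pics/t11.png

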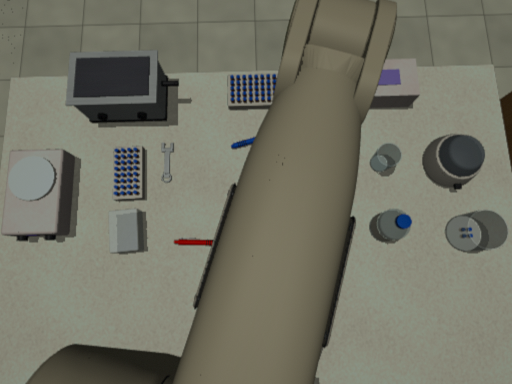

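The marker is seated level with its neighbours (barrel end at crop row 95, the same as theirs). The nib tip is at full-image row 199, against a predicted 198.4 for latched and on the stops.

```bash
python3 -c "
from workcell import *
print(hand_in())"
```

```text
the job is handed in; nothing more can be done
None
```

The marker's nib is latched out and the marker is back in its own middle groove, down on the stops with the nib end up. I handed the job in at about 23 s of the 51 s; no verdict was reported.

- **Pressing:** I gripped the marker by its ribbed zone, lifted it out, turned it upright and pressed the button onto clear bench left of the rest. Contact started near 4.7 N. The force then fell away as the latch snapped, and it read 6.9 N at the hard stop. I pressed 1.5 mm further without a reading, which I expect added only a few newtons, well under the 45 N limit. The fingers only ever held the grip zone.
- **Putting back:** I lowered the marker into the groove slightly up-slope and slid it down. The arm stopped at the pose where I had gripped it, to within 0.1 mm. Then I released it and raised the arm clear.
- **Last checks:**
  - The black nib is visible, with its tip at image row 199 against 198.4 predicted for latched and on the stops.
  - The lower end of the barrel is level with the two capped markers.
  - The wrist force was about zero after release.
  - The capped markers and the jar look unmoved. The arm hid part of the final top view, including much of the vial rack; the bystanders in view were where they started.
- **Disagreements:** The finger gap read 15.8 mm on an 18 to 19 mm grip zone, probably because the pads squash, and I saw no slip. On the way back the 45° turn came out 3.7° short, and I corrected that before lowering.

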